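# Close up the regulator parts case

## Robot

A 6-joint arm with a two-finger parallel gripper is mounted at the origin on the work surface. World frame = base frame: x ahead of the robot, y to its left, z up, the work surface at z = 0. Lengths are in m, angles in rad, forces in N, time in s.
With the tool pointing down it reaches from about 0.275 to 0.875 m from the base axis. Payload 12.5 kg.
Tool frame: the origin (TCP) lies on the mounting face of the last link; the fingertips stand 173 mm ahead of it and the grasp point (between the pads) lies 155 mm ahead of it; z points along the fingers, y is the line along which they close (so a half turn about z gives the same grasp; the last joint's range is limited). The gripper opens to 85 mm and grips with 20 to 120 N. Pads are 22 mm wide; open, the fingers measure 114 mm over their backs; the gripper's body (76 mm by 85 mm) begins 54 mm behind the grasp point. The pads swing forward as they close: fully open they stand 13 mm farther back than shut.
Start: joints at [1.229, 0.351, 1.652, -0, 1.139, -0.085], TCP at [0.14, 0.532, 0.405] pointing down, gripper open.
Joint ranges: [-2.75, 2.75], [-0.79, 2.1], [0.01, 2.65], [-1.57, 4.71], [0.07, 3.14], [-2.87, 2.87]. Speed limits (rad/s): [2.22, 2.22, 2.79, 3.14, 3.14, 3.14].

## Interface

Orientations are given as a unit quaternion [x, y, z, w].
In Python, from cell import manip gives the robot as it stands. The module is installed in compiled form; this text tells all that it offers.
- The arm moves only by the shell command python3 -m creep 'ROWS' [FORCE]. ROWS is JSON, a list of rows, each a list of 5 numbers: the shift along the tool's x, y, z in m, then the turn about the tool's z in degrees, then the opening, from -1 (shut) to 1 (fully open). In form: [[x, y, z, spin, hand], ...]. A call has 1 to 12 rows; each row is the pose to reach, as a shift and turn from the pose commanded when the call began, along the tool's axes at that moment; what a row does not reach only later rows make up. A row lasts 1/8 s, in which the tool goes at most 62.5 mm and 10.7 degrees, less where a joint would pass 70% of its speed; a pose out of reach is approached as far as the arm can. A call with a gripper value outside its range is refused whole. The fingers move at their own pace and stop on an object; FORCE is the grip in N (left out, the last holds). Time passes only in rows, so rows that repeat a pose let the fingers close. It gives the time, the measured TCP pose, the force, the opening and the grip force at its end, in the units of the state.
- manip.get_state(): the state, without advancing time (a new reading comes with each control period).
- manip.grab_frame(name): name is "scene" or "top" or "wrist"; returns the picture (420x560x3 uint8, red, green, blue); there is no depth.
- manip.get_calibration(name): a dict with "intrinsics" (3x3 intrinsics, pixels), "R" (3x3) and "t" (3): a world point X has camera coordinates R X + t. Camera axes: x right, y down, z forward; pixel columns grow to the right and rows downward; lengths in m; the calibration is good to about 2 mm. The wrist camera is an equidistant fisheye: a pixel r from the principal point sees the ray r / f radians off the axis. A picture is of the moment at which its call begins: read the wrist's pose just before it. get_calibration takes no time and is no camera call; for the wrist camera it gives the pose at the moment of the call.
- manip.job_done(): hands the job in; it is judged then, once.
The state is a dict: "time": time; "qpos": joint angles; "qd": joint speeds; "joint_torque": joint torques, N m; "eef_pos": TCP position; "orientation": TCP orientation; "contact_force": force on the tool from outside, world axes, zero at the start; "torque": the same for the moment, N m; "finger_gap": opening from 0.0 (shut) to 1.0 (fully open); "grip_force": force on a finger pad.
Only numpy, scipy, OpenCV 4.12 (cv2) and the standard library are available. Lean on these libraries where they do the work, as an engineer would, in place of code of your own. Each camera call takes 0.05 s, during which the arm holds its last target. There are 200 camera calls.

## Task

The regulator is back together, so close up the small black parts case: push its standing lid over from behind and all the way down without slamming it, then push the two latches on its front down and in until both lie flat against the case. Use only the fingertips or the outside of the fingers: pinch and lift nothing, keep out of the inside of the lid and the backs of the latches, and leave the case and everything else where they stand.

Things in the scene. Friction and masses are not known exactly. Their poses are not given: they have to be found in the camera images.
- case: Loose charcoal-black plastic parts case, 2 to 3 kg. Base 150 mm deep (x), 250 wide (y), 52 high; 72 high with the lid shut. Origin: centre of its underside; x points from its front (latch side, towards the robot) to its back (hinge side), y to its left, z up. Slides if pushed over about 11 N. A folded carrying handle stands 14 mm out of the front face, below z = 40 mm, within 42 mm of the middle.
- lid (a joint): Lid's hinge angle, rad: 0 shut and level, 1.57 upright, stop 1.9 (leaning back). Starts standing open. Stiff hinge: stays where left; up to 4 N at the free edge turns it. Hinge axis: along case y through case point (75, 0, 52) mm. The lid is a black shell 150 x 250 mm, 20 mm thick; its outside face is level at case z = 72 mm when shut and faces the back, away from the robot, when standing.
- lid_edge (a point): Middle of the lid's free (front) edge, on its outside face; at case point (-75, 0, 72) mm when the lid is shut. The point turns with the lid: its axes equal the case's when the lid is shut.
- lid_hinge (a point): Middle of the lid's hinge axis, at case point (+75, 0, 52) mm.
- latch_left (a joint): Angle, rad, of the latch on the case's left (+y): 0 shut (folded down flat on the case's front), 1.57 straight out in the lid's plane, stop 1.8. Stiff: stays where left, about 2 N near its tip turns it. Grey flap 40 mm wide, 5 thick, reaching 32 from its pivot on the lid's front edge; lid shut, pivot along y at case point (-79, 85, 60) mm. Shut, it hangs to z = 28 mm, outer face at x = -84 mm.
- latch_right (a joint): The same for the latch on the case's right (-y) half: pivot at case point (-79, -85, 60) mm with the lid shut.
- latch_left_tip (a point): Middle of the free end of the left latch, on its outer face, 32 mm from the pivot.
- latch_right_tip (a point): The same on the right latch.
- lid_inside: The inner side of the lid (rim edge and grey liner), which nobody needs to touch when pushing the lid from outside. Origin on the hinge axis, turns with the lid.
- latch_left_back: The inner face of the left latch, which lies against the case when it is shut; not to be touched. Origin on the latch's pivot axis.
- latch_right_back: The same on the right latch.
- cap: Chrome cap, 40 mm across and 22 mm high, loose in the case's back middle compartment. Origin: centre of its underside. Stays there.
- piston: Chrome piston, 32 mm across and 34 mm high, loose in the case's front left compartment. Origin: centre of its underside. Stays there.
- gauge: Chrome pressure gauge lying dial up, 62 mm across, 27 mm high, with a brass stem 26 mm out; on the table about 190 mm to the right of the case's middle. Origin: centre of the dial's underside. Bystander.
- first_stage: Chrome regulator first stage, standing, 42 mm across, 60 mm high; on the table about 180 mm to the left of the case's middle. Origin: centre of its underside. Bystander.
- hex_key: Black L-shaped hex key lying flat, 100 by 30 mm, 6 mm thick; on the table about 85 mm in front of the case. Origin: in the long leg, on the table. Bystander.
- wrench: Steel combination wrench, 170 mm long, lying on the table to the right. Bystander.
- mug: White mug, 80 mm across, 92 mm high, standing on the table to the left. Bystander.
- phone: Black phone, 150 by 73 by 9 mm, lying on the table near the robot on the right. Bystander.

How it is judged:
On the way, in this order (a step that is already met when the one before it is completed fails the run):
1. the lid is pushed fully down (within 0.04 rad) (value of joint lid below 0.04 rad), for 0.2 s.
2. both latches lie flat against the case's front (within 0.13 rad) (value of joint each of latch_left, latch_right below 0.13 rad and value of joint lid below 0.04 rad), for 0.2 s.
At the end, for the whole second after the job is handed in: Lid fully down (within 0.04 rad) and both latches flat against the front (each within 0.13 rad, 4 mm at the tip); case at rest, upright, within 50 mm of where it stood, the two parts in it within 60 mm and the other six loose things within 30 mm of theirs (all of step 2 and distance of case from where it was at the start of the episode below 0.05 m and angle between case's own z axis and vertical below 0.05 rad and linear speed of case below 0.02 m/s and distance of each of gauge, first_stage, hex_key, wrench, mug, phone from where it was at the start of the episode below 0.03 m and distance of each of cap, piston from where it was at the start of the episode below 0.06 m); the robot touches nothing.
It fails at once if the lid is slammed (faster than 5 rad/s) (velocity of joint lid below -5 rad/s).
It fails at once if the fingers take hold of the lid's inner side or of a latch from behind (over 2 N) (contact force between the fingers and lid_inside above 2 N or contact force between the fingers and latch_left_back above 2 N or contact force between the fingers and latch_right_back above 2 N).
It fails at once if a latch is folded shut before the lid is down, where its claw would hold the lid off the rim (value of joint lid above 0.1 rad and value of joint any of latch_left, latch_right below 0.5 rad).
It fails at once if the case is lifted (20 mm), tipped (0.15 rad) or shoved away (50 mm) (height (world z) of case above 0.02 m or angle between case's own z axis and vertical above 0.15 rad or distance of case from where it was at the start of the episode above 0.05 m).
It fails at once if a bystander is knocked, lifted or carried off (30 mm; 60 mm for the two parts in the case) (distance of any of gauge, first_stage, hex_key, wrench, mug, phone from where it was at the start of the episode above 0.03 m or distance of any of cap, piston from where it was at the start of the episode above 0.06 m).
It also fails if it takes over 54 s, if anything falls off the work surface, if the arm or the gripper's body presses on something with over 40 N, if the wrist force passes 120 N, or if a joint passes its speed limit or range.

## Working session

There is one attempt and no reset: what is moved stays moved. The work goes in short steps, Python scripts to look and compute and a shell command to move; the robot and the scene stay as the last step left them, time stands still between calls to the robot, and variables do not carry over. Pictures are saved under pics/ and viewed, at most 10 in all, crops included, and the job is handed in when it is done.

```bash
mkdir -p pics; cat > h.py <<'E'
from cell import manip
import numpy as np, cv2
def snap(n,f):
    im=manip.grab_frame(n); cv2.imwrite('pics/'+f,im[:,:,::-1]); return im
def ray(n,u,v):
    c=manip.get_calibration(n);K=np.array(c['intrinsics']);R=np.array(c['R']);t=np.array(c['t'])
    d=np.linalg.inv(K)@[u,v,1]; return -R.T@t,R.T@d
def onz(n,u,v,z):
    o,d=ray(n,u,v); return o+d*(z-o[2])/d[2]
def proj(n,X):
    c=manip.get_calibration(n);K=np.array(c['intrinsics']);p=np.array(c['R'])@X+np.array(c['t']);p=K@p;return p[:2]/p[2]
E
python3 - <<'E'
from h import *
s=manip.get_state();print(s)
for n in('scene','top'):
    snap(n,n+'0.png');c=manip.get_calibration(n);print(n,c)
E
```

```text
{'time': 0.0, 'qpos': array([ 1.22941472e+00,  3.51232620e-01,  1.65243800e+00,  5.50968333e-07,
        1.13911130e+00, -8.45987017e-02]), 'qd': array([-0.00015052, -0.00060452, -0.00048169, -0.0014862 , -0.0005302 ,
        0.00096799]), 'joint_torque': array([ 2.20065544e-05, -5.06102800e+01, -2.91407096e+01, -3.25654980e-05,
        4.44886580e-03,  2.47274619e-05]), 'eef_pos': array([0.13961287, 0.5318458 , 0.404155  ]), 'orientation': array([ 1.28039091e-01,  9.91768944e-01, -5.81139899e-04, -1.25939309e-04]), 'contact_force': array([-0.69595118, -0.26321519,  1.40986442]), 'torque': array([-0.01623672,  0.0034541 ,  0.01818899]), 'grip_force': 0.0, 'finger_gap': 1.0012203371346509}
scene {'intrinsics': array([[391.21275338,   0.        , 280.18150363],
       [  0.        , 391.21275338, 213.34328307],
       [  0.        ,   0.        ,   1.        ]]), 'R': array([[ 0.24087836,  0.9705302 ,  0.00698159],
       [ 0.67639863, -0.16270967, -0.71833868],
       [-0.69603341,  0.17775458, -0.69565853]]), 't': array([-0.14213979, -0.28162948,  1.41673209])}
top {'intrinsics': array([[405.34920667,   0.        , 274.43427872],
       [  0.        , 405.34920667, 206.75859366],
       [  0.        ,   0.        ,   1.        ]]), 'R': array([[-0.02488866, -0.99957986, -0.0148548 ],
       [-0.9963383 ,  0.02601829, -0.08144345],
       [ 0.08179573,  0.01277339, -0.99656726]]), 't': array([0.01337586, 0.48300863, 1.15079117])}
```

View pics/scene0.png

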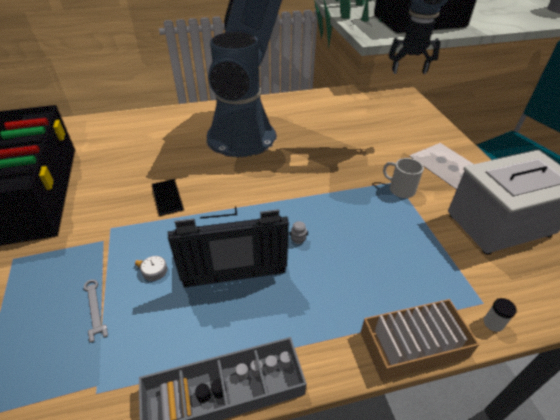

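View pics/top0.png

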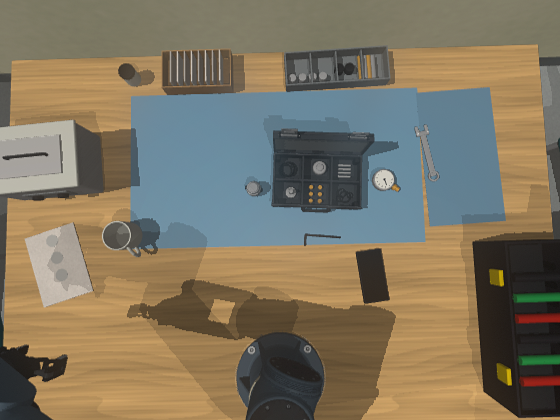

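```bash
python3 - <<'E'
from h import *
im=cv2.imread('pics/top0.png')[115:225,255:385]
cv2.imwrite('pics/topc.png',cv2.convertScaleAbs(cv2.resize(im,None,fx=5,fy=5,interpolation=cv2.INTER_CUBIC),alpha=1.8))
im=cv2.imread('pics/scene0.png')[195:300,155:325]
cv2.imwrite('pics/scc.png',cv2.convertScaleAbs(cv2.resize(im,None,fx=4.5,fy=4.5,interpolation=cv2.INTER_CUBIC),alpha=2.5))
E
```

```text
(no output)
```

View pics/topc.png

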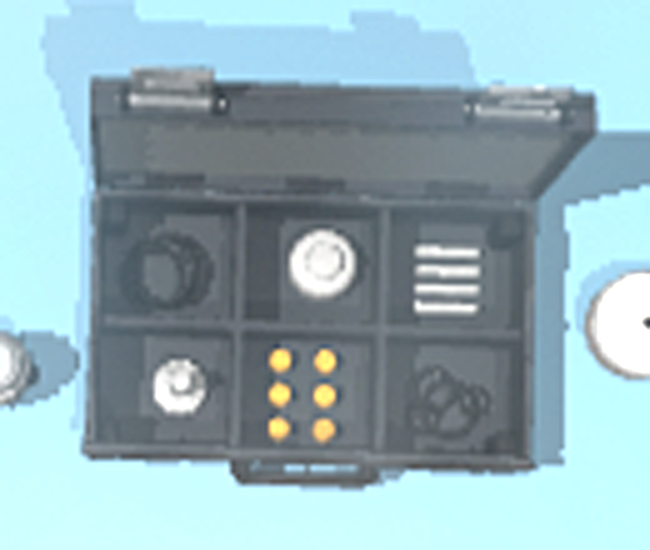

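View pics/scc.png

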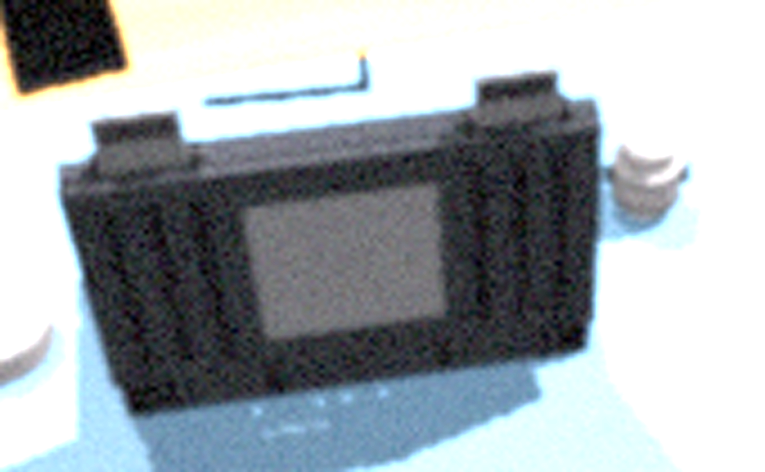

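```bash
python3 - <<'E'
from h import *
t=lambda u,v:((u+.5)/5-.5+255,(v+.5)/5-.5+115)
s=lambda u,v:((u+.5)/4.5-.5+155,(v+.5)/4.5-.5+195)
P=lambda p,z:np.round(onz(*p,z)*1000)
print('cam',ray('top',0,0)[0],ray('scene',0,0)[0])
for n,c in dict(FL=(84,450),FR=(533,463),BL=(97,193),BR=(536,202)).items(): print(n,P(('top',*t(*c)),.052))
for n,c in dict(bFL=(84,459),bFR=(533,470)).items(): print(n,P(('top',*t(*c)),.0))
for n,c in dict(BRbot=(132,413),BLbot=(585,349)).items(): print(n,P(('scene',*s(*c)),0))
# lid free edge outer corners: triangulate
for n,a,b in (('lidL',(92,80),(597,122)),('lidR',(595,97),(63,185))):
    o1,d1=ray('top',*t(*a));o2,d2=ray('scene',*s(*b))
    k=np.linalg.lstsq(np.c_[d1,-d2],o2-o1,rcond=None)[0];p,q=o1+d1*k[0],o2+d2*k[1];print(n,p,q)
E
```

```text
cam [ 0.3874431  -0.01389632  1.18637738] [ 1.21082506 -0.1597035   0.78424879]
FL [487.   9.  52.]
FR [ 473. -242.   52.]
BL [633.  -2.  52.]
BR [ 621. -250.   52.]
bFL [486.  10.   0.]
bFR [ 473. -252.    0.]
BRbot [ 618. -246.    0.]
BLbot [633.   1.   0.]
lidL [ 0.657138   -0.00244834  0.20292137] [ 0.65706428 -0.00279851  0.20289708]
lidR [ 0.64076307 -0.24919447  0.20554082] [ 0.64109936 -0.24471827  0.20455385]
```

```bash
cat >> h.py <<'E'
from scipy.spatial.transform import Rotation as Ro
YAW=np.radians(-3.2);C=np.array([.5535,-.1205])
ex=np.array([np.cos(YAW),np.sin(YAW)]);ey=np.array([-ex[1],ex[0]])
def tip():
    s=manip.get_state();p=s['eef_pos'];d=p[:2]-C
    return np.round(1000*np.array([d@ex,d@ey,p[2]-.173])), np.round(s['contact_force'],1)
def to(*pts):
    """shifts (tool axes) to case points of the fingertip, mm, and spin to align tool y with case y"""
    s=manip.get_state();R=Ro.from_quat(s['orientation']).as_matrix();ty=R[:,1]
    print('now',*tip(),'tilt',R[:,2].round(3))
    print('spin',np.degrees(-(YAW+np.pi/2-np.arctan2(ty[1],ty[0]))).round(2))
    for q in pts:
        w=np.r_[C+(q[0]*ex+q[1]*ey)/1e3,q[2]/1e3+.173]
        print(q,(R.T@(w-s['eef_pos'])).round(4))
E
python3 -c "
from h import *
to((145,0,295),(145,0,180))"
```

```text
now [-450.  628.  231.] [ 0.4 -0.1  0.1] tilt [-0.    -0.001 -1.   ]
spin -11.51
(145, 0, 295) [-0.7081 -0.497  -0.0633]
(145, 0, 180) [-0.7081 -0.4969  0.0517]
```

```bash
python3 -m creep '[[0,0,-0.065,-10,-1],[-0.708,-0.497,-0.065,-11.5,-1],[-0.708,-0.497,-0.065,-11.5,-1],[-0.708,-0.497,-0.065,-11.5,-1],[-0.708,-0.497,-0.065,-11.5,-1],[-0.708,-0.497,-0.065,-11.5,-1],[-0.708,-0.497,-0.065,-11.5,-1],[-0.708,-0.497,-0.065,-11.5,-1],[-0.708,-0.497,-0.065,-11.5,-1],[-0.708,-0.497,-0.065,-11.5,-1],[-0.708,-0.497,-0.065,-11.5,-1],[-0.708,-0.497,-0.065,-11.5,-1]]' 30
python3 -c "
from h import *
to((145,0,295))"
```

```text
time: 1.6
eef_pos: [0.5846, 0.0051, 0.4689]
orientation: [0.028, 1.0, 0.0, -0.0]
contact_force: [0.9, 1.4, 1.2]
finger_gap: 0.002
grip_force: 0.0
now [ 24. 127. 296.] [0.9 1.4 1.2] tilt [-0.  0. -1.]
spin -0.03
(145, 0, 295) [-0.121  -0.1271  0.0009]
```

```bash
python3 -m creep '[[-0.121,-0.127,0,0,-1],[-0.121,-0.127,0,0,-1],[-0.121,-0.127,0,0,-1],[-0.121,-0.127,0,0,-1],[-0.121,-0.127,0,0,-1],[-0.121,-0.127,0,0,-1]]'
python3 -c "
from h import *
to((145,0,172),(112,0,172))
snap('scene','s1.png');snap('top','t1.png')
a=cv2.imread('pics/s1.png')[120:330,100:350];b=cv2.imread('pics/t1.png')[60:270,210:460]
cv2.imwrite('pics/m1.png',cv2.convertScaleAbs(cv2.resize(np.hstack([a,b]),(800,336)),alpha=1.7))"
```

```text
time: 2.35
eef_pos: [0.6969, -0.1255, 0.4696]
orientation: [0.027, 1.0, 0.0, 0.0]
contact_force: [0.8, 0.1, -0.2]
finger_gap: -0.002
grip_force: 0.0
now [143.   3. 297.] [ 0.8  0.1 -0.2] tilt [ 0.  0. -1.]
spin 0.05
(145, 0, 172) [-0.0016 -0.003   0.1246]
(112, 0, 172) [ 0.0314 -0.003   0.1246]
```

View pics/m1.png

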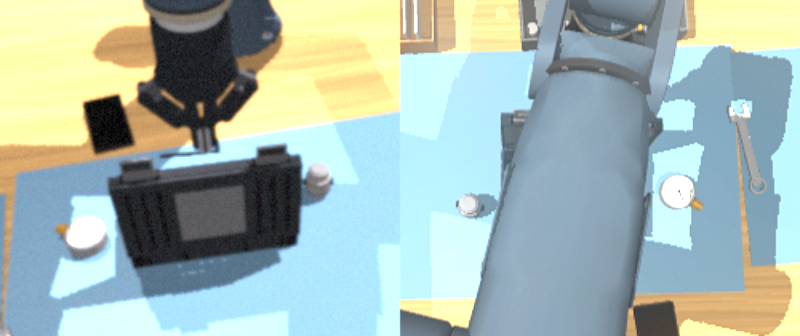

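```bash
python3 -m creep '[[-0.005,-0.003,0.06,0,-1],[-0.005,-0.003,0.12,0,-1],[-0.005,-0.003,0.125,0,-1],[-0.005,-0.003,0.125,0,-1],[0.01,-0.003,0.125,0,-1],[0.02,-0.003,0.125,0,-1],[0.025,-0.003,0.125,0,-1],[0.03,-0.003,0.125,0,-1],[0.03,-0.003,0.125,0,-1]]'
python3 -c "
from h import *
to((106,0,170),(90,0,171),(75,0,171),(60,0,168),(44,0,164),(30,0,158),(17,0,150))"
```

```text
time: 3.58
eef_pos: [0.6671, -0.1279, 0.3445]
orientation: [0.028, 1.0, -0.0, 0.0]
contact_force: [0.6, 0.0, -1.0]
finger_gap: -0.002
grip_force: 0.0
now [114.  -1. 171.] [ 0.6  0.  -1. ] tilt [ 0. -0. -1.]
spin -0.02
(106, 0, 170) [0.0078 0.001  0.0015]
(90, 0, 171) [0.0238 0.001  0.0005]
(75, 0, 171) [0.0388 0.001  0.0005]
(60, 0, 168) [0.0538 0.001  0.0035]
(44, 0, 164) [0.0698 0.001  0.0075]
(30, 0, 158) [0.0838 0.001  0.0135]
(17, 0, 150) [0.0968 0.001  0.0214]
```

```bash
python3 -m creep '[[0.006,0.001,0,0,-1],[0.012,0.001,0,0,-1],[0.018,0.001,0,0,-1],[0.024,0.001,0,0,-1],[0.032,0.001,0,0,-1],[0.039,0.001,0.001,0,-1],[0.046,0.001,0.002,0,-1],[0.054,0.001,0.003,0,-1],[0.062,0.001,0.005,0,-1],[0.07,0.001,0.008,0,-1],[0.07,0.001,0.008,0,-1]]'
python3 -c "
from h import *
to((30,0,158),(17,0,150),(5,0,140),(-6,0,128),(-15,0,116),(-23,0,102),(-28,0,88),(-32,0,72))
snap('scene','s2.png')
a=cv2.imread('pics/s2.png')[120:330,100:350]
cv2.imwrite('pics/m2.png',cv2.convertScaleAbs(cv2.resize(a,(600,504)),alpha=1.7))"
```

```text
time: 4.95
eef_pos: [0.5966, -0.1229, 0.3357]
orientation: [0.028, 1.0, 0.0, -0.001]
contact_force: [0.4, -0.2, 0.1]
finger_gap: -0.0
grip_force: 0.0
now [ 43.   0. 163.] [ 0.4 -0.2  0.1] tilt [-0.002  0.    -1.   ]
spin -0.02
(30, 0, 158) [ 0.0132 -0.      0.0047]
(17, 0, 150) [ 0.0262 -0.      0.0128]
(5, 0, 140) [ 0.0382 -0.      0.0228]
(-6, 0, 128) [ 0.0492 -0.      0.0348]
(-15, 0, 116) [ 0.0581 -0.      0.0468]
(-23, 0, 102) [ 0.0661 -0.      0.0608]
(-28, 0, 88) [ 0.0711 -0.      0.0748]
(-32, 0, 72) [ 0.0751 -0.      0.0908]
```

View pics/m2.png

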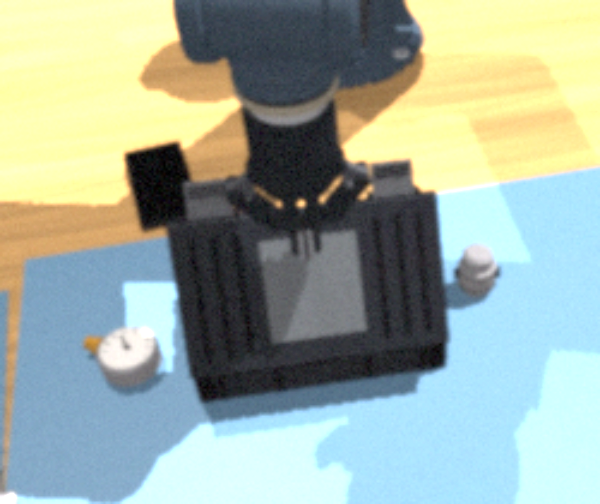

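```bash
python3 -m creep '[[0.007,0,0.002,0,-1],[0.013,0,0.005,0,-1],[0.02,0,0.009,0,-1],[0.026,0,0.013,0,-1],[0.032,0,0.018,0,-1],[0.038,0,0.023,0,-1],[0.044,0,0.029,0,-1],[0.049,0,0.035,0,-1],[0.054,0,0.041,0,-1],[0.058,0,0.047,0,-1],[0.062,0,0.054,0,-1],[0.066,0,0.061,0,-1]]'
python3 -c "
from h import *
to((-25,0,95),(-28,0,88),(-32,0,72),(-32,0,69))"
```

```text
time: 6.5
eef_pos: [0.5312, -0.1193, 0.2747]
orientation: [0.028, 1.0, -0.0, 0.0]
contact_force: [0.8, -0.0, 1.0]
finger_gap: -0.0
grip_force: 0.5
now [-22.  -0. 102.] [ 0.8 -0.   1. ] tilt [ 0. -0. -1.]
spin -0.01
(-25, 0, 95) [0.0027 0.     0.0067]
(-28, 0, 88) [0.0057 0.     0.0137]
(-32, 0, 72) [0.0097 0.     0.0297]
(-32, 0, 69) [0.0097 0.     0.0327]
```

```bash
python3 -m creep '[[0.003,0,0.006,0,-1],[0.006,0,0.012,0,-1],[0.008,0,0.018,0,-1],[0.01,0,0.024,0,-1],[0.01,0,0.028,0,-1],[0.01,0,0.031,0,-1],[0.01,0,0.033,0,-1],[0.01,0,0.033,0,-1]]'
python3 -c "
from h import *
to()"
```

```text
time: 7.5
eef_pos: [0.5213, -0.1187, 0.245]
orientation: [0.028, 1.0, -0.0, -0.0]
contact_force: [-17.7, 3.3, 43.1]
finger_gap: 0.002
grip_force: 22.0
now [-32.   0.  72.] [-17.7   3.3  43.1] tilt [-0.001 -0.    -1.   ]
spin 0.0
```

```bash
python3 -m creep '[[0,0,-0.02,0,-1],[0,0,-0.06,0,-1],[0.06,-0.0,-0.06,0,-1],[0.118,0,-0.06,0,-1],[0.118,0,-0.06,0,-1],[0.118,0,-0.06,0,-1]]'
python3 -c "
from h import *
to((-107,85,110),(-107,-85,110))
snap('scene','s3.png');snap('wrist','w3.png')
a=cv2.imread('pics/s3.png')[100:310,100:350];b=cv2.imread('pics/w3.png')
cv2.imwrite('pics/m3.png',cv2.convertScaleAbs(np.hstack([cv2.resize(a,(400,336)),cv2.resize(b,(400,336))]),alpha=1.7))"
```

```text
time: 8.25
eef_pos: [0.4043, -0.1124, 0.3026]
orientation: [0.028, 1.0, -0.0, 0.001]
contact_force: [-0.4, 0.1, 0.3]
finger_gap: 0.001
grip_force: 0.0
now [-149.   -0.  130.] [-0.4  0.1  0.3] tilt [ 0.002 -0.001 -1.   ]
spin -0.03
(-107, 85, 110) [-0.0424  0.0852  0.0196]
(-107, -85, 110) [-0.0425 -0.0848  0.0197]
```

View pics/m3.png

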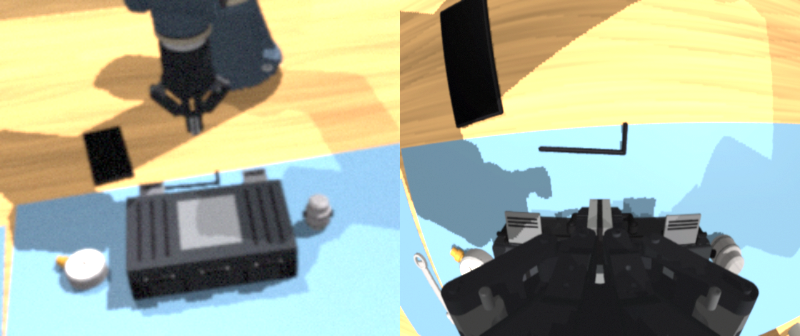

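```bash
python3 - <<'E'
from h import *
f=lambda u,v:((u+.5)/1.6-.5+100,(v+.5)/1.6-.5+100)
def cs(u,v,z):
    p=onz('scene',*f(u,v),z);d=(p[:2]-C)*1e3;return np.round([d@ex,d@ey])
for c in ((127,199),(284,181),(133,273),(296,257)): print(c,cs(*c,.072))
for c in ((140,184),(162,182),(248,171),(270,169)): print('latch',c,cs(*c,.065))
E
```

```text
(127, 199) [ -70. -120.]
(284, 181) [-66. 132.]
(133, 273) [  80. -112.]
(296, 257) [ 94. 121.]
latch (140, 184) [-109. -100.]
latch (162, 182) [-107.  -64.]
latch (248, 171) [-108.   79.]
latch (270, 169) [-106.  116.]
```

```bash
python3 -m creep '[[-0.01,0.045,0,0,-1],[-0.04,0.087,0,0,-1],[-0.04,0.087,0.02,0,-1],[-0.04,0.087,0.04,0,-1],[-0.04,0.087,0.05,0,-1],[-0.04,0.087,0.058,0,-1],[-0.04,0.087,0.064,0,-1],[-0.04,0.087,0.07,0,-1],[-0.04,0.087,0.076,0,-1],[-0.04,0.087,0.082,0,-1],[-0.04,0.087,0.087,0,-1],[-0.04,0.087,0.087,0,-1]]'
python3 -c "
from h import *
to((-94,88,36))"
```

```text
time: 9.85
eef_pos: [0.4483, -0.0275, 0.2147]
orientation: [0.028, 1.0, 0.0, -0.0]
contact_force: [-0.9, 0.8, -0.5]
finger_gap: -0.002
grip_force: 0.0
now [-110.   87.   42.] [-0.9  0.8 -0.5] tilt [-0.001  0.    -1.   ]
spin -0.01
(-94, 88, 36) [-0.0162  0.001   0.0057]
```

Push in toward the case, slowly, watching the force.

```bash
python3 -m creep '[[-0.003,0,0.002,0,-1],[-0.006,0,0.004,0,-1],[-0.009,0,0.006,0,-1],[-0.012,0,0.007,0,-1],[-0.014,0,0.008,0,-1],[-0.014,0,0.008,0,-1]]'
python3 -c "
from h import *
to()"
python3 -m creep '[[-0.001,0,0,0,-1],[-0.002,0,0,0,-1],[-0.002,0,0,0,-1]]'
python3 -c "
from h import *
to()"
```

```text
time: 10.6
eef_pos: [0.4623, -0.0282, 0.2071]
orientation: [0.028, 1.0, 0.0, -0.0]
contact_force: [-4.7, -0.1, -0.1]
finger_gap: -0.001
grip_force: 2.3
now [-96.  87.  34.] [-4.7 -0.1 -0.1] tilt [-0.001  0.    -1.   ]
spin -0.01
time: 10.98
eef_pos: [0.4631, -0.0283, 0.2069]
orientation: [0.028, 1.0, 0.0, -0.003]
contact_force: [-14.8, 0.4, 8.4]
finger_gap: -0.0
grip_force: 7.1
now [-95.  87.  34.] [-14.8   0.4   8.4] tilt [-0.005  0.001 -1.   ]
spin -0.01
```

```bash
python3 -m creep '[[0.03,0,0,0,-1],[0.05,0,-0.04,0,-1],[0.05,0,-0.09,0,-1],[0.05,-0.06,-0.095,0,-1],[0.05,-0.12,-0.095,0,-1],[0.05,-0.172,-0.095,0,-1],[0.05,-0.172,-0.095,0,-1],[0.05,-0.172,-0.095,0,-1]]'
python3 -c "
from h import *
to((-109,-85,110),(-109,-85,42))
snap('scene','s4.png');snap('wrist','w4.png')
a=cv2.imread('pics/s4.png')[100:310,100:350];b=cv2.imread('pics/w4.png')
cv2.imwrite('pics/m4.png',cv2.convertScaleAbs(np.hstack([cv2.resize(a,(400,336)),cv2.resize(b,(400,336))]),alpha=1.7))"
```

```text
time: 11.98
eef_pos: [0.405, -0.1972, 0.3023]
orientation: [0.028, 1.0, -0.0, 0.0]
contact_force: [-0.2, 0.2, 0.1]
finger_gap: -0.001
grip_force: 0.0
now [-144.  -85.  129.] [-0.2  0.2  0.1] tilt [ 0.001 -0.    -1.   ]
spin -0.05
(-109, -85, 110) [-0.035  -0.0001  0.0193]
(-109, -85, 42) [-0.0349 -0.0001  0.0873]
```

View pics/m4.png

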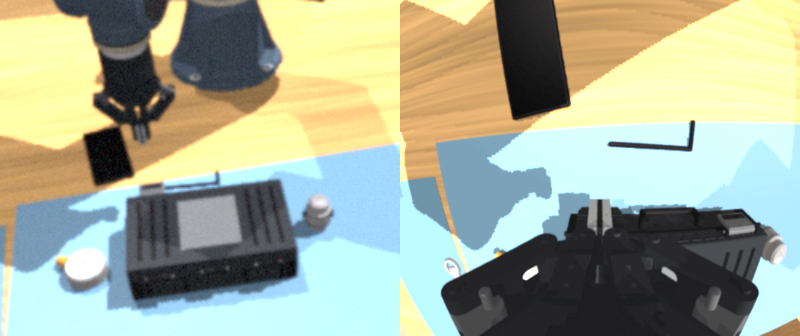

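```bash
python3 -m creep '[[-0.035,0,0,0,-1],[-0.035,0,0.02,0,-1],[-0.035,0,0.04,0,-1],[-0.035,0,0.05,0,-1],[-0.035,0,0.057,0,-1],[-0.035,0,0.064,0,-1],[-0.035,0,0.07,0,-1],[-0.035,0,0.076,0,-1],[-0.035,0,0.082,0,-1],[-0.035,0,0.087,0,-1],[-0.035,0,0.087,0,-1]]'
python3 -m creep '[[-0.003,0,0.002,0,-1],[-0.006,0,0.004,0,-1],[-0.009,0,0.006,0,-1],[-0.012,0,0.007,0,-1],[-0.014,0,0.008,0,-1],[-0.014,0,0.008,0,-1]]'
python3 -m creep '[[-0.001,0,0,0,-1],[-0.002,0,0,0,-1],[-0.002,0,0,0,-1]]'
python3 -c "
from h import *
to()"
```

```text
time: 13.45
eef_pos: [0.4396, -0.1992, 0.2147]
orientation: [0.028, 1.0, 0.0, -0.0]
contact_force: [0.7, -0.6, 0.2]
finger_gap: -0.003
grip_force: 0.0
time: 14.2
eef_pos: [0.4528, -0.1999, 0.2071]
orientation: [0.028, 1.0, 0.001, -0.002]
contact_force: [-14.6, -0.1, 9.1]
finger_gap: -0.002
grip_force: 7.2
time: 14.58
eef_pos: [0.4547, -0.2003, 0.2071]
orientation: [0.028, 1.0, 0.0, -0.002]
contact_force: [-15.7, -4.6, 8.6]
finger_gap: 0.003
grip_force: 7.6
now [-94. -85.  34.] [-15.7  -4.6   8.6] tilt [-0.004  0.001 -1.   ]
spin 0.0
```

```bash
python3 -m creep '[[0.03,0,0,0,-1],[0.05,0,-0.04,0,-1],[0.06,0.04,-0.09,0,-1],[0.1,0.085,-0.11,0,-1],[0.1,0.085,-0.11,0,-1],[0.1,0.085,-0.11,0,-1],[0.1,0.085,-0.11,0,-1]]'
python3 -c "
from h import *
to()
snap('scene','s5.png');snap('wrist','w5.png');snap('top','t5.png')
b=cv2.imread('pics/w5.png')[190:330,100:520];a=cv2.imread('pics/t5.png')[115:225,240:405];s=cv2.imread('pics/s5.png')[195:305,155:320]
r=lambda i,w,h:cv2.resize(i,(w,h),interpolation=cv2.INTER_CUBIC)
cv2.imwrite('pics/m5.png',cv2.convertScaleAbs(np.vstack([r(b,800,267),np.hstack([r(a,400,267),r(s,400,267)])]),alpha=2.))"
```

```text
time: 15.45
eef_pos: [0.3614, -0.1103, 0.3169]
orientation: [0.028, 1.0, -0.0, 0.0]
contact_force: [0.2, -0.6, -0.9]
finger_gap: -0.0
grip_force: 0.0
now [-192.   -1.  144.] [ 0.2 -0.6 -0.9] tilt [ 0. -0. -1.]
spin -0.05
```

View pics/m5.png

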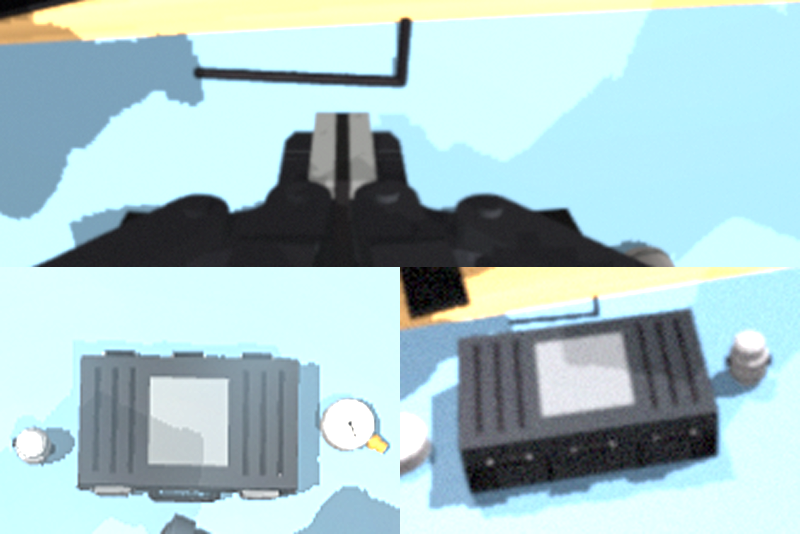

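```bash
python3 -c "
from h import *
print(manip.job_done())"
```

```text
the job is handed in; nothing more can be done
None
```

The lid is down and both latches are folded flat against the front; the last pictures show the case and its neighbours where they stood, and I handed the job in at about 15.6 s of the 54 s, with no verdict returned.

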